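# Put the finished edging rolls away

## Robot

A 6-joint arm with a two-finger parallel gripper is mounted at the origin on the work surface. World frame = base frame: x ahead of the robot, y to its left, z up, the work surface at z = 0. Lengths are in mm, angles in rad, forces in N, time in s.
With the tool pointing down it reaches from about 250 to 725 mm from the base axis. Payload 4 kg.
Tool frame: the origin (TCP) lies on the centre line of the jaws, within the pads' length; the fingertips stand 14 mm ahead of it and the grasp point (between the pads) lies 5 mm behind it; z points along the fingers, y is the line along which they close (so a half turn about z gives the same grasp; the last joint's range is limited). The gripper opens to 85 mm and grips with 20 to 120 N. Pads are 22 mm wide; open, the fingers measure 114 mm over their backs; the gripper's body (76 mm by 85 mm) begins 54 mm behind the grasp point. The pads swing forward as they close: fully open they stand 13 mm farther back than shut.
Start: joints at [-1.261, 0.241, 0.005, 1.335, 0, 1.571], TCP at [152.432, -476.197, 245.306] pointing down, gripper open.
Joint ranges: [-2.72, 2.72], [-1.05, 1.87], [-1.09, 1.28], [-1.99, 2.15], [-1.42, 1.44], [-3.14, 3.14]. Speed limits (rad/s): [2.79, 2.79, 3.14, 3.14, 3.14, 3.14].

## Interface

Orientations are given as a 3x3 rotation matrix whose columns are the frame's x, y, z axes.
In Python, from workcell import r, viewer gives the robot as it stands. The module is installed in compiled form; this text tells all that it offers.
- The arm moves only by the tool move_arm, never from a script. Its argument "motion" is a list of rows, each an object with "xyz": the shift along the tool's x, y, z each as a share of 0.25 m, from -1 to 1, a list of three; "turn": the turn, a rotation vector about the tool's x, y, z each as a share of 45 degrees, from -1 to 1, a list of three; "jaw": the opening, from 0 (shut) to 1 (fully open). A call has 1 to 20 rows; each row is the pose to reach, as a shift and turn from the pose commanded when the call began, along the tool's axes at that moment; what a row does not reach only later rows make up. A row lasts 1/8 s, in which the tool goes at most 62.5 mm and 10.7 degrees, less where a joint would pass 70% of its speed; a pose out of reach is approached as far as the arm can. A call with a number of a shift or a turn outside -1 to 1 is refused whole. A call with a gripper value outside its range is refused whole. The fingers move at their own pace and stop on an object; the grip force is fixed at half the most. Time passes only in rows, so rows that repeat a pose let the fingers close. It gives the time, the measured TCP pose, the force, the opening and the grip force at its end, in the units of the state.
- r.read_state(): the state, without advancing time (a new reading comes with each control period).
- viewer.snapshot(name): name is "side" or "top"; returns a dict with "image" (420x560x3 uint8, blue, green, red), "intrinsics" (3x3 intrinsics, pixels), "dist_coeffs" ([k1, k2, p1, p2, k3] as OpenCV has them; the pictures are not rectified), "pose" (4x4, takes a point from camera to world coordinates). Camera axes: x right, y down, z forward; pixel columns grow to the right and rows downward; lengths in mm; the calibration is good to about 2 mm. A picture is of the moment at which its call begins. There is no depth.
- r.close_job(): hands the job in; it is judged then, once.
Trained networks look in a picture, given as the dict that the camera call returned (one of the last four; its "shot" number tells which), for a name from the list of things; names that differ only in an ending like _2 or _b are one class to them, and where a whole thing is asked for, a point or a joint stands for the part that bears it (a point fixed in the world has none). Each returns a list of dicts, best first, with "score" (0 to 1); they miss things now and then, are a little off and sometimes report something else, mostly with a low value. They report only what shows in the picture. A call takes as long as a camera call. They do not tell look-alikes from the thing itself.
- viewer.masks_of(name, picture): "region" (420x560 bool, what is visible of it) and "extent" ([centre column, centre row, width, height] in pixels, round what is visible of it).
The state is a dict: "clock": time; "q": joint angles; "joint_velocities": joint speeds; "tau": joint torques, N m; "tool_pos": TCP position; "orientation": TCP orientation; "contact_force": force on the tool from outside, world axes, zero at the start; "torque": the same for the moment, N m; "finger_gap": finger opening in mm; "grip_force": force on a finger pad.
Only numpy, scipy, OpenCV 4.12 (cv2) and the standard library are available. Lean on these libraries where they do the work, as an engineer would, in place of code of your own. Each camera call takes 0.05 s, during which the arm holds its last target. There are 200 camera calls.

## Task

The black and the gold edging are finished with. Slide the black roll and then the gold roll up off their shared post, keeping them level, and lay them flat side by side in the open drawer, set down and not dropped; then push the drawer fully shut. Leave the blue roll on its post and do not disturb the other things on the bench.

Things in the scene. Friction and masses are not known exactly. Their poses are not given: they have to be found in the camera images.
- black_roll: Black: a roll of edging wound on a cardboard core: a ring 64 mm in outer diameter and 40 mm high, with a bore 20 mm in diameter, about 0.13 kg. Its origin is the centre of its underside, z along its axis (up). It sits on top of the gold roll; its underside is 50 mm above the bench, and the post reaches 26 mm up into its bore.
- gold_roll: Gold: a roll of edging wound on a cardboard core: a ring 64 mm in outer diameter and 40 mm high, with a bore 20 mm in diameter, about 0.13 kg. Its origin is the centre of its underside, z along its axis (up). It sits at the foot of the same post, under the black roll, on the rack's base plate (underside 10 mm above the bench).
- blue_roll: Blue: a roll of edging wound on a cardboard core: a ring 64 mm in outer diameter and 40 mm high, with a bore 20 mm in diameter, about 0.13 kg. Its origin is the centre of its underside, z along its axis (up). It is alone on the rack's other post and stays there.
- rack: Fixed rack: a dark wooden base plate 250 (x) x 90 (y) x 10 mm high with two upright steel posts, 150 mm apart, each 12 mm in diameter with its top 76 mm above the bench. Origin at the centre of the underside; the post of the black and gold rolls stands at x = +75 mm, that of the blue roll at x = -75 mm.
- full_post (a point): Top end of the post that carries the gold roll and, on it, the black roll; 76 mm above the bench.
- blue_post (a point): Top end of the post that carries the blue roll; 76 mm above the bench.
- cabinet: Low white cabinet, fixed, 240 (x, depth) x 280 (y, width) x 85 mm high, with one drawer that opens along the cabinet's -x. Origin at the centre of its underside; the edge of its roof lies at x = -105 mm, and with the drawer shut the drawer's wooden front face is at x = -120 mm, its bar handle 35 mm further out.
- cabinet_drawer0 (a joint): How far the drawer is open, m: 0 is shut, 0.165 the stop. It slides with about 1 to 2 N.
- drawer_floor (a point): Centre of the drawer's inner floor (22 mm above the bench), moving with the drawer; axes as the cabinet's (x towards its back). The inside is 195 mm (x) by 238 mm (y) with plywood walls 6 mm thick, rising 41 mm above the floor; the wooden front rises 50 mm above the floor. The clear height under the cabinet's roof is 51 mm above the floor, so one roll of 40 mm goes in flat, but not two stacked.
- cabinet_drawer0_handle (a point): Middle of the drawer's steel bar handle, a level bar 120 mm long along the cabinet's y, 35 mm in front of the drawer's front face, 47 mm above the bench. Axes as the cabinet's.
- paint_bottle: Bystander: blue paint bottle, 52 mm in diameter, 110 mm high. Origin at the centre of its underside.
- glue_can: Bystander: steel can with a red band, 60 mm in diameter, 120 mm high. Origin at the centre of its underside.
- brush_jar: Bystander: white jar 72 mm in diameter and 90 mm high with brushes standing up to 175 mm. Origin at the centre of its underside.
- slipper_a: Bystander: small gold slipper, 100 x 40 x 40 mm high, toe to +x. Origin under its middle.
- slipper_b: Bystander: small blue slipper, 100 x 40 x 40 mm high, toe to +x. Origin under its middle.
- brush: Bystander: a flat brush 170 mm long lying along its x. Origin under its middle.
Not all that is in view belongs to the job. Of the things like the gold_roll, leave any that is green or pink; of the rest the larger one is meant.

How it is judged (in metres and radians):
On the way, in this order (a step that is already met when the one before it is completed fails the run):
1. the black roll lies flat in the open drawer, let go (z of black_roll in the frame of drawer_floor between -0.004 and 0.006 m and angle between black_roll's own z axis and vertical below 0.12 rad and x of black_roll in the frame of drawer_floor between -0.085 and 0.085 m and y of black_roll in the frame of drawer_floor between -0.1 and 0.1 m and contact force between black_roll and the fingers below 0.1 N and linear speed of black_roll below 0.03 m/s and value of joint cabinet_drawer0 above 0.05 m), for 0.2 s.
2. the gold roll lies flat in the open drawer beside it, let go (z of gold_roll in the frame of drawer_floor between -0.004 and 0.006 m and angle between each of gold_roll, black_roll's own z axis and vertical below 0.12 rad and x of gold_roll in the frame of drawer_floor between -0.085 and 0.085 m and y of gold_roll in the frame of drawer_floor between -0.1 and 0.1 m and z of black_roll in the frame of drawer_floor between -0.004 and 0.006 m and x of black_roll in the frame of drawer_floor between -0.085 and 0.085 m and y of black_roll in the frame of drawer_floor between -0.1 and 0.1 m and contact force between gold_roll and the fingers below 0.1 N and linear speed of gold_roll below 0.03 m/s and value of joint cabinet_drawer0 above 0.05 m), for 0.2 s.
At the end, for the whole second after the job is handed in: The black and the gold roll both lie flat (within 0.12 rad) on the drawer's floor, at rest; the drawer is shut to within 6 mm; the blue roll is on its post within 12 mm of where it was, and the other bystanders are within 30 mm of where they were (z of black_roll in the frame of drawer_floor between -0.004 and 0.006 m and angle between each of black_roll, gold_roll's own z axis and vertical below 0.12 rad and x of black_roll in the frame of drawer_floor between -0.085 and 0.085 m and y of black_roll in the frame of drawer_floor between -0.1 and 0.1 m and z of gold_roll in the frame of drawer_floor between -0.004 and 0.006 m and x of gold_roll in the frame of drawer_floor between -0.085 and 0.085 m and y of gold_roll in the frame of drawer_floor between -0.1 and 0.1 m and linear speed of each of black_roll, gold_roll below 0.02 m/s and value of joint cabinet_drawer0 below 0.006 m and distance of blue_roll from where it was at the start of the episode below 0.012 m and angle between blue_roll's own z axis and vertical below 0.2 rad and distance of each of slipper_a, slipper_b, paint_bottle, glue_can, brush_jar, brush from where it was at the start of the episode below 0.03 m); the robot touches nothing.
It fails at once if the black or the gold roll is tipped more than 0.6 rad from level (angle between any of black_roll, gold_roll's own z axis and vertical above 0.6 rad).
It fails at once if the black or the gold roll is dropped (falls unheld faster than 0.8 m/s) ((linear speed of black_roll above 0.8 m/s and contact force between black_roll and the fingers below 0.05 N) or (linear speed of gold_roll above 0.8 m/s and contact force between gold_roll and the fingers below 0.05 N)).
It fails at once if the blue roll is moved more than 20 mm (distance of blue_roll from where it was at the start of the episode above 0.02 m).
It fails at once if another bystander is knocked more than 40 mm out of place (distance of any of slipper_a, slipper_b, paint_bottle, glue_can, brush_jar, brush from where it was at the start of the episode above 0.04 m).
It also fails if it takes over 72 s, if anything falls off the work surface, if the arm or the gripper's body presses on something with over 40 N, if the wrist force passes 120 N, or if a joint passes its speed limit or range.

## Working session

There is one attempt and no reset: what is moved stays moved. The work goes in short steps, Python scripts to look and compute and a tool call to move; the robot and the scene stay as the last step left them, time stands still between calls to the robot, and variables do not carry over. Pictures are saved under pics/ and viewed, at most 10 in all, crops included, and the job is handed in when it is done.

Besides the shell and the picture viewer there is one more tool, called after "Request:" in YAML: its name, and indented under it one key for each argument. move_arm: Moves the arm, as the interface text tells. Its arguments: {"type":"object","properties":{"motion":{"type":"array"}},"required":["motion"]}

```bash
mkdir -p pics
cat > h.py <<'E'
import numpy as np, cv2
from workcell import r, viewer
def snap(n):
    return viewer.snapshot(n)
def ray(s,uv):
    K=np.array(s["intrinsics"],float);D=np.array(s["dist_coeffs"],float);T=np.array(s["pose"],float)
    p=cv2.undistortPoints(np.array([[uv]],float),K,D)[0,0]
    return T[:3,3],T[:3,:3]@np.array([p[0],p[1],1.])
def atz(s,uv,z):
    o,d=ray(s,uv);return o+d*(z-o[2])/d[2]
def proj(s,P):
    K=np.array(s["intrinsics"],float);D=np.array(s["dist_coeffs"],float);T=np.linalg.inv(np.array(s["pose"],float))
    return cv2.projectPoints(np.array(P,float).reshape(-1,1,3),cv2.Rodrigues(T[:3,:3])[0],T[:3,3],K,D)[0][:,0]
E
python3 - <<'E'
from h import *
print(r.read_state())
for n in("top","side"):
    s=snap(n);cv2.imwrite(f"pics/{n}0.png",s["image"]);print(n,np.round(s["pose"],3).tolist(),s["intrinsics"])
    for t in["black_roll","gold_roll","blue_roll","rack","cabinet","drawer_floor","cabinet_drawer0_handle","paint_bottle","glue_can","brush_jar","slipper_a","brush"]:
        print(t,[(round(m["score"],2),np.round(m["extent"]).tolist()) for m in viewer.masks_of(t,s)])
E
```

```text
{'clock': 0.0, 'q': array([-1.26098657e+00,  2.41389923e-01,  3.67749835e-03,  1.33517416e+00,
       -1.24058593e-05,  1.57081270e+00]), 'joint_velocities': array([ 0.00051037, -0.00050094,  0.00142347, -0.00104315,  0.00166757,
       -0.00310581]), 'tau': array([ 1.19044907e-03, -3.72318113e+01,  2.52408975e+01,  1.70930894e-02,
       -4.03901970e-05, -5.60976460e-06]), 'tool_pos': array([ 152.24770441, -475.61083963,  244.40659624]), 'orientation': array([[ 9.52396570e-01,  3.04861200e-01, -6.49087595e-04],
       [ 3.04861891e-01, -9.52394498e-01,  1.98696128e-03],
       [-1.24400544e-05, -2.09025718e-03, -9.99997815e-01]]), 'contact_force': array([0.59704059, 0.1241408 , 0.16354127]), 'torque': array([ 0.03811097, -0.00098921,  0.03198509]), 'grip_force': 0.0, 'finger_gap': 85.96744885296633}
top [[0.028, -0.984, 0.174, 291.477], [-1.0, -0.026, 0.015, -108.425], [-0.01, -0.174, -0.985, 1478.337], [0.0, 0.0, 0.0, 1.0]] [[513.61667632   0.         286.59554619]
 [  0.         513.61667632 218.97401621]
 [  0.           0.           1.        ]]
black_roll [(0.63, [313.0, 221.0,
[... 1252 characters left out ...]
.58, [345.0, 183.0, 30.0, 22.0]), (0.52, [291.0, 224.0, 24.0, 16.0])]
blue_roll [(0.58, [328.0, 200.0, 22.0, 26.0]), (0.24, [196.0, 348.0, 157.0, 144.0])]
rack [(0.92, [310.0, 213.0, 80.0, 57.0])]
cabinet []
drawer_floor [(0.74, [195.0, 346.0, 161.0, 148.0])]
cabinet_drawer0_handle [(0.85, [193.0, 347.0, 158.0, 146.0])]
paint_bottle [(0.62, [262.0, 172.0, 12.0, 36.0]), (0.23, [217.0, 213.0, 23.0, 51.0])]
glue_can [(0.86, [216.0, 211.0, 23.0, 51.0]), (0.42, [324.0, 167.0, 49.0, 10.0])]
brush_jar [(0.61, [232.0, 188.0, 25.0, 65.0])]
slipper_a [(0.72, [346.0, 183.0, 29.0, 17.0]), (0.57, [325.0, 266.0, 37.0, 26.0]), (0.47, [193.0, 346.0, 155.0, 147.0])]
brush [(0.58, [323.0, 167.0, 53.0, 11.0])]
```

View pics/top0.png

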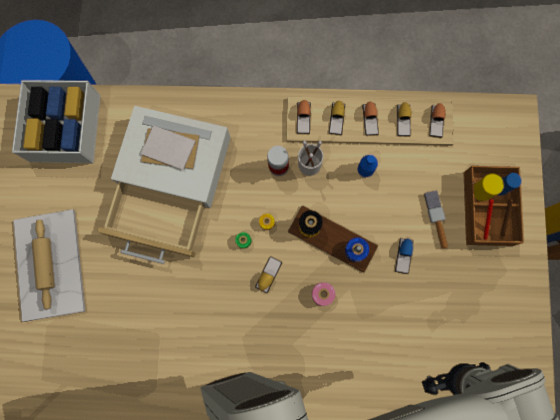

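View pics/side0.png

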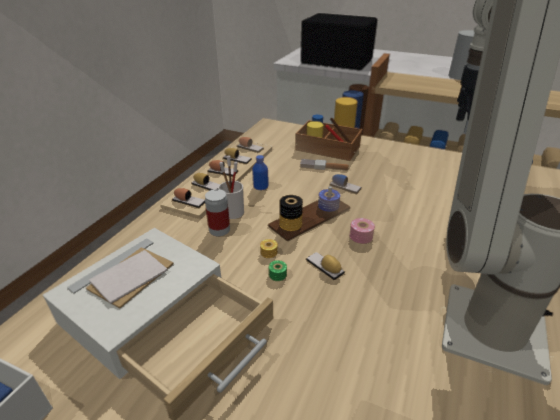

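The top view shows the gold/black stack as black on top at (311,222), with blue at (357,249). The open drawer is around (155,220), with its handle at (142,255). 

Candidates for gold_roll:
- Gold under black: side (291,222).
- Small gold ring: top (267,222), side (269,246).
- Green ring: top (243,240).
- Pink ring: top (324,294).

I choose the large gold one under the black roll and will check it in a close crop.

Run:
```python
from h import *
from scipy.optimize import least_squares
a=snap("top");b=snap("side")
c=a["image"][100:270,95:240];cv2.imwrite("pics/cab.png",cv2.resize(c,None,fx=3.5,fy=3.5,interpolation=cv2.INTER_CUBIC))
c=b["image"][160:290,240:400];cv2.imwrite("pics/roll.png",cv2.resize(c,None,fx=4,fy=4,interpolation=cv2.INTER_CUBIC))
t=np.linspace(0,2*np.pi,60)
def ext(s,x,y,R,z0,z1):
    P=np.array([[x+R*np.cos(q),y+R*np.sin(q),z] for z in(z0,z1) for q in t]);u=proj(s,P)
    lo,hi=u.min(0),u.max(0);return np.r_[(lo+hi)/2,hi-lo]
def fit(nm,z0,z1,near):
    E=[]
    for s,p in((a,near[0]),(b,near[1])):
        m=min(viewer.masks_of(nm,s),key=lambda m:np.hypot(m["extent"][0]-p[0],m["extent"][1]-p[1]));E.append(m["extent"])
    g=atz(a,E[0][:2],(z0+z1)/2)
    for k,s in enumerate((a,b)):
        f=least_squares(lambda v:(ext(s,*v,32,z0,z1)-E[k])[:2],g[:2]);print(nm,k,f.x,np.round(ext(s,*f.x,32,z0,z1)-E[k],1))
fit("black_roll",50,90,((313,221),(292,206)))
fit("blue_roll",10,50,((357,250),(328,200)))
for nm,s in(("rack",a),("rack",b)):
    m=viewer.masks_of(nm,s)[0]["region"].astype(np.uint8);bx=cv2.boxPoints(cv2.minAreaRect(cv2.findNonZero(m)));print([atz(s,p,10)[:2].round(0).tolist() for p in bx])
```

```text
black_roll 0 [ 530.76517402 -155.66295903] [ 0.   0.  -5.6  1.2]
black_roll 1 [ 533.11165138 -149.76632924] [ 0.   0.  -1.7 -0.6]
blue_roll 0 [ 464.35693909 -289.35529817] [-0.  -0.  -4.6 -4. ]
blue_roll 1 [ 470.02234923 -291.37722971] [ 0.   0.  -0.9 -1.9]
[[639.0, -485.0], [651.0, -527.0], [485.0, -564.0], [474.0, -522.0]]
[[596.0, -129.0], [485.0, -414.0], [405.0, -300.0], [517.0, -49.0]]
```

View pics/cab.png

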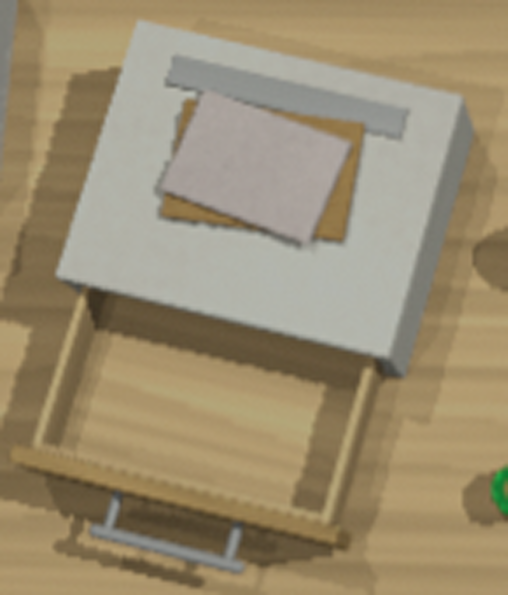

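View pics/roll.png

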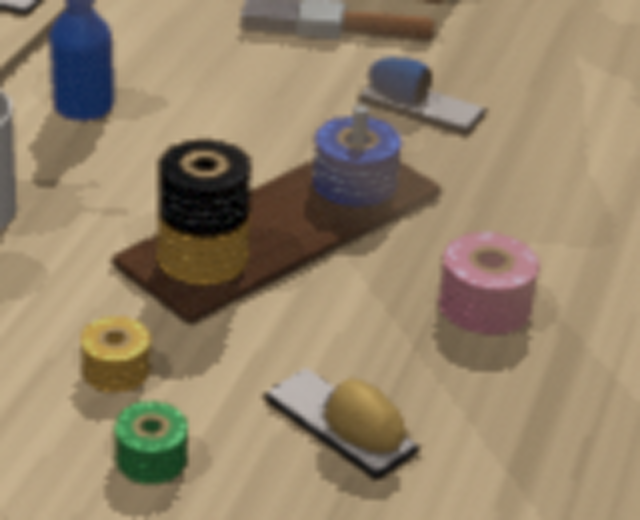

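The crops confirm the choice: the large gold roll sits under black at crop (203,250), and the small gold ring at (116,355) is the decoy. The cabinet crop gives the roof corners, the front top edge and the handle ends.

Run:
```python
from h import *
from scipy.optimize import least_squares
a=snap("top");b=snap("side")
C=lambda u,v:(95+(u+.5)/3.5-.5,100+(v+.5)/3.5-.5)
B=lambda u,v:(240+u/4,160+v/4)
roof=[C(137,20),C(466,97),C(57,277),C(390,360)]
m=np.array([[120,140,85],[120,-140,85],[-105,140,85],[-105,-140,85]])
def W(v,P):
    c,s=np.cos(v[2]),np.sin(v[2]);P=np.array(P,float);return np.c_[v[0]+c*P[:,0]-s*P[:,1],v[1]+s*P[:,0]+c*P[:,1],P[:,2]]
f=least_squares(lambda v:(proj(a,W(v,m))-roof).ravel(),[600,200,-.2])
print("cab",f.x,np.round(f.fun,1))
v=f.x;c,s=np.cos(v[2]),np.sin(v[2]);R=np.array([[c,s],[-s,c]])
for n,p,z in(("frontL",C(15,455),72),("frontR",C(345,540),72),("hL",C(93,529),47),("hR",C(242,569),47)):
    w=atz(a,p,z)[:2];print(n,w.round(),(R@(w-v[:2])).round(1))
print("black bore side",atz(b,B(205,163),90).round(1),"blue posttop side",atz(b,B(360,110),76).round(1))
print("black top bore top",atz(a,(310.5,222),90).round(1))
for p in((115,260),(192,320),(440,190)):print("rackcorner",atz(b,B(*p),10).round(1))
# bore centroid by image: bright pixels in black region (top)
m_=viewer.masks_of("black_roll",a)[0];e=m_["extent"];print(e)
cv2.imwrite("pics/rk.png",cv2.resize(a["image"][195:275,280:390],None,fx=6,fy=6,interpolation=cv2.INTER_CUBIC))
```

```text
cab [ 7.11815893e+02  2.52520359e+02 -2.17632998e-01] [ 0.6  0.3 -0.5 -0.  -0.   0.  -0.1 -0.3]
frontL [496. 438.] [-250.9  134.1]
frontR [435. 168.] [-251.7 -142.2]
hL [441. 378.] [-291.6   64. ]
hR [412. 255.] [-293.   -62.7]
black bore side [ 533.1 -154.2   90. ] blue posttop side [ 465.  -284.6   76. ]
black top bore top [ 530.2 -152.6   90. ]
rackcorner [ 588.8 -125.1   10. ]
rackcorner [512.3 -85.9  10. ]
rackcorner [ 403.5 -303.9   10. ]
[312.5, 223.4, 25.8, 29.2]
```

View pics/rk.png

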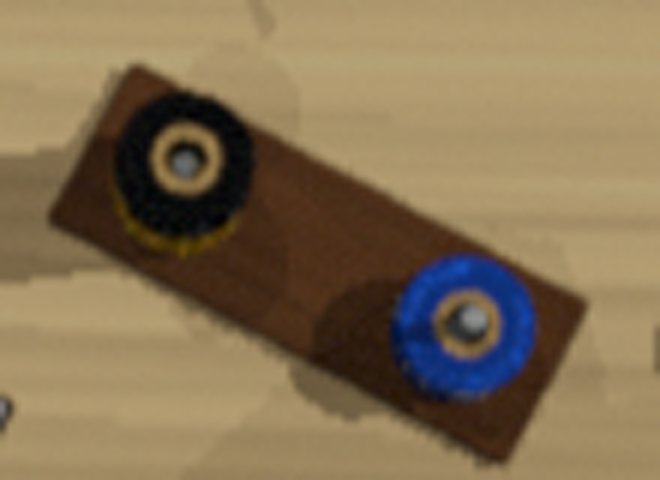

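```bash
cat >> h.py <<'E'
from scipy.spatial.transform import Rotation as Ro
PSI=-0.2176
def to(x,y,z,psi=PSI):
    s=r.read_state();O=np.array(s["orientation"])
    G=np.array([[np.cos(psi),np.sin(psi),0],[np.sin(psi),-np.cos(psi),0],[0,0,-1]])
    print("t",round(s["clock"],2),"at",np.round(s["tool_pos"],1),"shift",np.round(O.T@(np.array([x,y,z])-s["tool_pos"])/250,3),"turn",np.round(Ro.from_matrix(O.T@G).as_rotvec()/(np.pi/4),3),"gap",round(s["finger_gap"],1),"F",np.round(s["contact_force"],1))
E
python3 - <<'E'
from h import *
a=snap("top");b=snap("side")
print(atz(a,(310.4,221.6),76)[:2],atz(a,(310.75,221.1),90)[:2],atz(a,(358.1,248.1),76)[:2])
print("jar,can base",atz(b,(232,216),0)[:2],atz(b,(217,234),0)[:2])
to(531.5,-153.5,230); to(152,-476,230)
E
```

```text
[ 533.67619747 -152.77614466] [ 532.6746063 -153.2643098] [ 463.37462223 -285.1289615 ]
jar,can base [ 713.19468852 -132.14329808] [708.28040883 -40.37560736]
t 1.95 at [ 152.4 -476.2  245.3] shift [ 1.838 -0.767  0.061] turn [-0.    -0.     0.671] gap 85.8 F [ 0.2  0.1 -0.2]
t 1.95 at [ 152.4 -476.2  245.3] shift [-0.001 -0.001  0.061] turn [-0.    -0.     0.671] gap 85.8 F [ 0.2  0.1 -0.2]
```

Request:
move_arm:
  motion:
    - {"xyz": [0.2,-0.1,0],"turn": [0,0,0.2],"jaw": 1}
    - {"xyz": [0.4,-0.2,0],"turn": [0,0,0.4],"jaw": 1}
    - {"xyz": [0.6,-0.3,0],"turn": [0,0,0.6],"jaw": 1}
    - {"xyz": [0.8,-0.35,0],"turn": [0,0,0.67],"jaw": 1}
    - {"xyz": [1,-0.4,0],"turn": [0,0,0.67],"jaw": 1}
    - {"xyz": [1,-0.4,0],"turn": [0,0,0.67],"jaw": 1}
    - {"xyz": [1,-0.4,0],"turn": [0,0,0.67],"jaw": 1}
    - {"xyz": [1,-0.4,0],"turn": [0,0,0.67],"jaw": 1}

```text
clock: 2.95
tool_pos: [359.1, -305.4, 245.3]
orientation: [[0.976, -0.217, -0.0], [-0.217, -0.976, 0.0], [-0.0, 0.0, -1.0]]
contact_force: [0.7, -0.3, 0.5]
finger_gap: 85.3
grip_force: 0.0
```

```bash
python3 -c "
from h import *
to(532.5,-153.3,150)"
```

```text
t 2.95 at [ 359.1 -305.4  245.3] shift [ 0.545 -0.744  0.381] turn [ 0.     0.    -0.001] gap 85.3 F [ 0.7 -0.3  0.5]
```

Request:
move_arm:
  motion:
    - {"xyz": [0.14,-0.19,0],"turn": [0,0,0],"jaw": 1}
    - {"xyz": [0.28,-0.38,0],"turn": [0,0,0],"jaw": 1}
    - {"xyz": [0.42,-0.57,0.1],"turn": [0,0,0],"jaw": 1}
    - {"xyz": [0.545,-0.744,0.2],"turn": [0,0,0],"jaw": 1}
    - {"xyz": [0.545,-0.744,0.38],"turn": [0,0,0],"jaw": 1}
    - {"xyz": [0.545,-0.744,0.38],"turn": [0,0,0],"jaw": 1}
    - {"xyz": [0.545,-0.744,0.38],"turn": [0,0,0],"jaw": 1}

```text
clock: 3.82
tool_pos: [533.1, -153.7, 151.7]
orientation: [[0.976, -0.217, 0.001], [-0.217, -0.976, -0.0], [0.001, 0.0, -1.0]]
contact_force: [0.9, 0.5, 0.1]
finger_gap: 85.3
grip_force: 0.0
```

```bash
python3 -c "
from h import *
to(532.5,-153.3,75)
s=snap('side');t=snap('top')
A=cv2.resize(s['image'][130:270,220:360],None,fx=2.8,fy=2.8);B=cv2.resize(t['image'][150:290,240:380],None,fx=2.8,fy=2.8)
cv2.imwrite('pics/hov.png',np.hstack([A,B]))"
```

```text
t 3.83 at [ 533.1 -153.7  151.7] shift [-0.003 -0.001  0.307] turn [ 0.    -0.002 -0.001] gap 85.3 F [0.9 0.5 0.1]
```

View pics/hov.png

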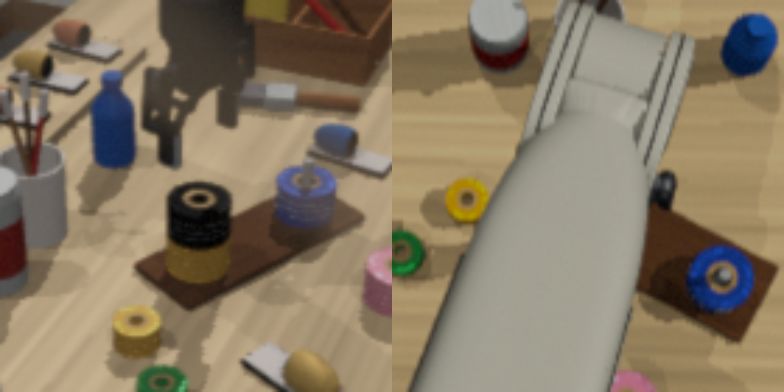

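The gripper hovers centred over the stack: fingers at crop (165,130) and (228,110), black top at (200,198). Descending to grip.

Request:
move_arm:
  motion:
    - {"xyz": [0,0,0.1],"turn": [0,0,0],"jaw": 1}
    - {"xyz": [0,0,0.2],"turn": [0,0,0],"jaw": 1}
    - {"xyz": [0,0,0.27],"turn": [0,0,0],"jaw": 1}
    - {"xyz": [0,0,0.31],"turn": [0,0,0],"jaw": 1}
    - {"xyz": [0,0,0.31],"turn": [0,0,0],"jaw": 1}
    - {"xyz": [0,0,0.31],"turn": [0,0,0],"jaw": 0.7}
    - {"xyz": [0,0,0.31],"turn": [0,0,0],"jaw": 0.4}
    - {"xyz": [0,0,0.31],"turn": [0,0,0],"jaw": 0.4}
    - {"xyz": [0,0,0.31],"turn": [0,0,0],"jaw": 0.4}
    - {"xyz": [0,0,0.31],"turn": [0,0,0],"jaw": 0.4}
    - {"xyz": [0,0,0.31],"turn": [0,0,0],"jaw": 0.4}

```text
clock: 5.3
tool_pos: [534.4, -152.9, 74.9]
orientation: [[0.977, -0.215, 0.004], [-0.215, -0.977, -0.001], [0.004, 0.001, -1.0]]
contact_force: [-0.8, -0.8, 4.7]
finger_gap: 63.2
grip_force: 65.9
```

Request:
move_arm:
  motion:
    - {"xyz": [0,0,-0.02],"turn": [0,0,0],"jaw": 0.4}
    - {"xyz": [0,0,-0.05],"turn": [0,0,0],"jaw": 0.4}
    - {"xyz": [0,0,-0.1],"turn": [0,0,0],"jaw": 0.4}
    - {"xyz": [0,0,-0.17],"turn": [0,0,0],"jaw": 0.4}
    - {"xyz": [0,0,-0.25],"turn": [0,0,0],"jaw": 0.4}
    - {"xyz": [0,0,-0.35],"turn": [0,0,0],"jaw": 0.4}
    - {"xyz": [0,0,-0.42],"turn": [0,0,0],"jaw": 0.4}
    - {"xyz": [0,0,-0.42],"turn": [0,0,0],"jaw": 0.4}
    - {"xyz": [0,0,-0.42],"turn": [0,0,0],"jaw": 0.4}

```text
clock: 6.42
tool_pos: [532.7, -152.2, 177.3]
orientation: [[0.977, -0.215, -0.001], [-0.215, -0.977, 0.0], [-0.001, -0.0, -1.0]]
contact_force: [0.4, -0.2, -1.8]
finger_gap: 62.9
grip_force: 65.7
```

```bash
python3 -c "
from h import *
s=snap('side')
cv2.imwrite('pics/lift.png',cv2.resize(s['image'][110:270,220:380],None,fx=3,fy=3))
to(552.9,344,180);to(541,290,180)"
```

```text
t 6.47 at [ 532.4 -152.1  176.9] shift [-0.346 -1.956 -0.011] turn [-0.     0.002  0.002] gap 62.8 F [ 0.5  0.6 -0. ]
t 6.47 at [ 532.4 -152.1  176.9] shift [-0.346 -1.735 -0.011] turn [-0.     0.002  0.002] gap 62.8 F [ 0.5  0.6 -0. ]
```

View pics/lift.png

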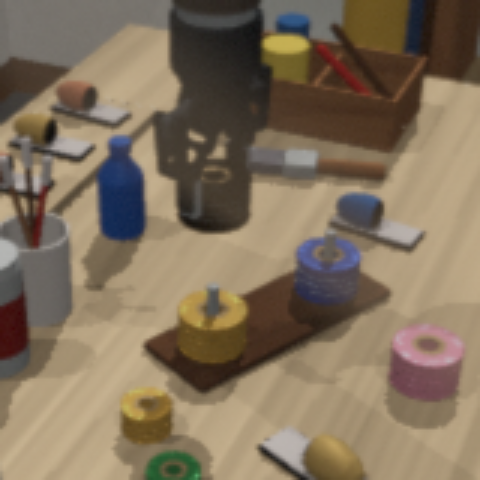

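Black is held level at crop (213,195), and gold stays on its post at (213,325). Carrying black to the drawer.

Request:
move_arm:
  motion:
    - {"xyz": [-0.02,-0.1,0],"turn": [0,0,0],"jaw": 0.4}
    - {"xyz": [-0.05,-0.25,0],"turn": [0,0,0],"jaw": 0.4}
    - {"xyz": [-0.08,-0.44,0],"turn": [0,0,0],"jaw": 0.4}
    - {"xyz": [-0.11,-0.63,0],"turn": [0,0,0],"jaw": 0.4}
    - {"xyz": [-0.15,-0.82,0],"turn": [0,0,0],"jaw": 0.4}
    - {"xyz": [-0.18,-1,0],"turn": [0,0,0],"jaw": 0.4}

```text
clock: 7.22
tool_pos: [526.0, -54.7, 177.8]
orientation: [[0.992, -0.128, 0.004], [-0.128, -0.991, 0.047], [-0.002, -0.047, -0.999]]
contact_force: [-0.1, 0.2, -1.2]
finger_gap: 62.9
grip_force: 65.8
```

Request:
move_arm:
  motion:
    - {"xyz": [-0.03,-0.18,0],"turn": [0,0,0],"jaw": 0.4}
    - {"xyz": [-0.06,-0.36,0],"turn": [0,0,0],"jaw": 0.4}
    - {"xyz": [-0.09,-0.55,0],"turn": [0,0,0],"jaw": 0.4}
    - {"xyz": [-0.12,-0.72,0],"turn": [0,0,0],"jaw": 0.4}
    - {"xyz": [-0.15,-0.87,0],"turn": [0,0,0],"jaw": 0.4}
    - {"xyz": [-0.166,-0.956,0],"turn": [0,0,0],"jaw": 0.4}
    - {"xyz": [-0.166,-0.956,0],"turn": [0,0,0],"jaw": 0.4}
    - {"xyz": [-0.166,-0.956,0],"turn": [0,0,0],"jaw": 0.4}

```text
clock: 8.22
tool_pos: [509.6, 6.8, 188.4]
orientation: [[0.999, -0.041, -0.0], [-0.041, -0.994, 0.097], [-0.004, -0.097, -0.995]]
contact_force: [-0.4, -0.8, -1.0]
finger_gap: 62.7
grip_force: 65.8
```

```bash
python3 -c "
from h import *
to(552.9,344,52);to(552.9,344,48)
s=snap('side');t=snap('top')
A=cv2.resize(s['image'][220:420,60:300],None,fx=1.6,fy=1.6);B=cv2.resize(t['image'][110:310,90:330],None,fx=1.6,fy=1.6)
cv2.imwrite('pics/over.png',np.hstack([A,B]))"
```

```text
t 8.22 at [509.6   6.8 188.4] shift [ 0.12  -1.296  0.673] turn [-0.122  0.016  0.225] gap 62.7 F [-0.4 -0.8 -1. ]
t 8.22 at [509.6   6.8 188.4] shift [ 0.12  -1.294  0.689] turn [-0.122  0.016  0.225] gap 62.7 F [-0.4 -0.8 -1. ]
```

View pics/over.png

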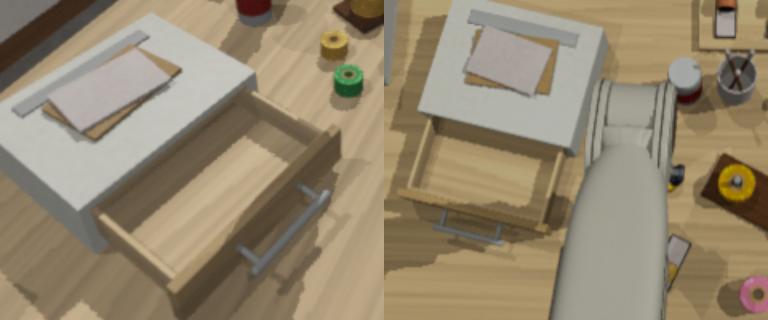

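The drawer is empty, and the arm stopped short with the tool slightly tilted. Checking the joints.

```bash
python3 -c "
from h import *
s=r.read_state();print(np.round(s['q'],3),np.round(s['joint_velocities'],3),np.round(s['tau'],1))"
```

```text
[-0.041  0.294 -0.078  1.203  0.097  3.141] [-0.     0.003  0.001 -0.     0.     0.   ] [  0.  -39.5  24.7   0.1   0.3   0. ]
```

Joint 6 is at its limit (yaw = q1 − q6 + π). I'll turn the grip to close along the cabinet's x instead, with a small probing row first.

Request:
move_arm:
  motion:
    - {"xyz": [0,0,0],"turn": [0,0,-0.2],"jaw": 0.4}
    - {"xyz": [0,0,0],"turn": [0,0,-0.2],"jaw": 0.4}

```text
clock: 8.57
tool_pos: [509.7, 6.9, 188.3]
orientation: [[0.993, 0.115, -0.0], [0.114, -0.989, 0.097], [0.011, -0.096, -0.995]]
contact_force: [-0.0, -0.2, -0.5]
finger_gap: 63.1
grip_force: 65.8
```

```bash
python3 -c "
from h import *
to(509.6,6.8,188,1.353);to(500,20,190,.6);print(r.read_state()['q'])"
```

```text
t 8.57 at [509.7   6.9 188.3] shift [-0.001  0.001  0.001] turn [-0.098 -0.088 -1.575] gap 63.1 F [-0.  -0.2 -0.5]
t 8.57 at [509.7   6.9 188.3] shift [-0.033 -0.057 -0.002] turn [-0.117 -0.043 -0.617] gap 63.1 F [-0.  -0.2 -0.5]
[-0.04133067  0.29448429 -0.07773708  1.2029116   0.09679979  2.98528329]
```

Commanded pose equals the reached pose, so I'll level the tool and turn it in two calls.

Request:
move_arm:
  motion:
    - {"xyz": [0,0,0],"turn": [-0.04,-0.01,-0.2],"jaw": 0.4}
    - {"xyz": [0,0,0],"turn": [-0.08,-0.03,-0.4],"jaw": 0.4}
    - {"xyz": [0,0,0],"turn": [-0.117,-0.043,-0.617],"jaw": 0.4}
    - {"xyz": [0,0,0],"turn": [-0.117,-0.043,-0.617],"jaw": 0.4}
    - {"xyz": [0,0,0],"turn": [-0.117,-0.043,-0.617],"jaw": 0.4}
    - {"xyz": [0,0,0],"turn": [-0.117,-0.043,-0.617],"jaw": 0.4}

```text
clock: 9.32
tool_pos: [509.7, 6.8, 188.4]
orientation: [[0.826, 0.564, 0.0], [0.564, -0.826, 0.0], [0.0, 0.0, -1.0]]
contact_force: [-0.7, 0.2, -1.3]
finger_gap: 63.0
grip_force: 65.8
```

```bash
python3 -c "
from h import *
to(525,170,188,1.353)"
```

```text
t 9.32 at [509.7   6.8 188.4] shift [ 0.419 -0.505  0.002] turn [ 0.   -0.   -0.96] gap 63.0 F [-0.7  0.2 -1.3]
```

Request:
move_arm:
  motion:
    - {"xyz": [0.08,-0.1,0],"turn": [0,0,-0.16],"jaw": 0.4}
    - {"xyz": [0.16,-0.2,0],"turn": [0,0,-0.34],"jaw": 0.4}
    - {"xyz": [0.24,-0.3,0],"turn": [0,0,-0.52],"jaw": 0.4}
    - {"xyz": [0.32,-0.4,0],"turn": [0,0,-0.7],"jaw": 0.4}
    - {"xyz": [0.42,-0.505,0],"turn": [0,0,-0.86],"jaw": 0.4}
    - {"xyz": [0.42,-0.505,0],"turn": [0,0,-0.96],"jaw": 0.4}
    - {"xyz": [0.42,-0.505,0],"turn": [0,0,-0.96],"jaw": 0.4}
    - {"xyz": [0.42,-0.505,0],"turn": [0,0,-0.96],"jaw": 0.4}

```text
clock: 10.32
tool_pos: [524.8, 170.0, 188.3]
orientation: [[0.216, 0.976, 0.0], [0.976, -0.216, -0.0], [-0.0, 0.0, -1.0]]
contact_force: [-0.7, -0.4, -1.3]
finger_gap: 63.1
grip_force: 65.9
```

```bash
python3 -c "
from h import *
to(554.7,338.4,140,1.353)"
```

```text
t 10.32 at [524.8 170.  188.3] shift [ 0.683 -0.029  0.193] turn [0. 0. 0.] gap 63.1 F [-0.7 -0.4 -1.3]
```

Request:
move_arm:
  motion:
    - {"xyz": [0.12,-0.01,0],"turn": [0,0,0],"jaw": 0.4}
    - {"xyz": [0.28,-0.01,0],"turn": [0,0,0],"jaw": 0.4}
    - {"xyz": [0.45,-0.02,0.05],"turn": [0,0,0],"jaw": 0.4}
    - {"xyz": [0.6,-0.03,0.1],"turn": [0,0,0],"jaw": 0.4}
    - {"xyz": [0.683,-0.029,0.16],"turn": [0,0,0],"jaw": 0.4}
    - {"xyz": [0.683,-0.029,0.19],"turn": [0,0,0],"jaw": 0.4}
    - {"xyz": [0.683,-0.029,0.19],"turn": [0,0,0],"jaw": 0.4}
    - {"xyz": [0.683,-0.029,0.19],"turn": [0,0,0],"jaw": 0.4}

```text
clock: 11.32
tool_pos: [554.6, 337.8, 141.7]
orientation: [[0.215, 0.977, 0.001], [0.977, -0.215, 0.0], [0.0, 0.001, -1.0]]
contact_force: [0.4, -0.3, -0.9]
finger_gap: 63.1
grip_force: 65.9
```

```bash
python3 -c "
from h import *
to(554.7,338.4,52,1.353);to(554.7,338.4,47,1.353)
s=snap('side');t=snap('top')
A=cv2.resize(s['image'][200:420,40:300],None,fx=1.5,fy=1.5);B=cv2.resize(t['image'][100:320,70:330],None,fx=1.5,fy=1.5)
cv2.imwrite('pics/over2.png',np.hstack([A,B]))"
```

```text
t 11.32 at [554.6 337.8 141.7] shift [ 0.002 -0.001  0.359] turn [ 0.001 -0.001  0.001] gap 63.1 F [ 0.4 -0.3 -0.9]
t 11.32 at [554.6 337.8 141.7] shift [ 0.002 -0.001  0.379] turn [ 0.001 -0.001  0.001] gap 63.1 F [ 0.4 -0.3 -0.9]
```

View pics/over2.png

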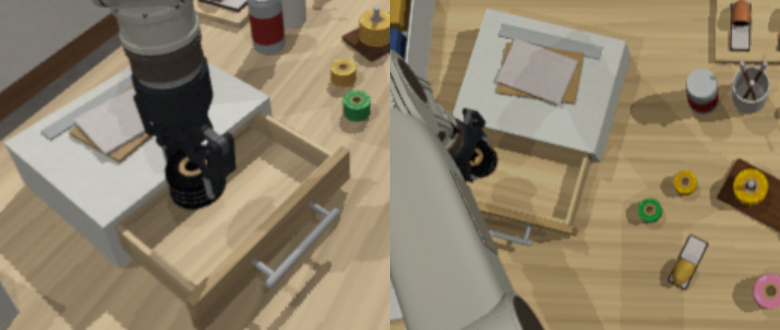

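Black hangs over the open drawer, clear of the roof edge and the front (side crop (195,185)). Lowering.

Request:
move_arm:
  motion:
    - {"xyz": [0,0,0.06],"turn": [0,0,0],"jaw": 0.4}
    - {"xyz": [0,0,0.14],"turn": [0,0,0],"jaw": 0.4}
    - {"xyz": [0,0,0.22],"turn": [0,0,0],"jaw": 0.4}
    - {"xyz": [0,0,0.29],"turn": [0,0,0],"jaw": 0.4}
    - {"xyz": [0,0,0.33],"turn": [0,0,0],"jaw": 0.4}
    - {"xyz": [0,0,0.35],"turn": [0,0,0],"jaw": 0.4}
    - {"xyz": [0,0,0.36],"turn": [0,0,0],"jaw": 0.4}
    - {"xyz": [0,0,0.36],"turn": [0,0,0],"jaw": 0.4}
    - {"xyz": [0,0,0.36],"turn": [0,0,0],"jaw": 0.4}

```text
clock: 12.55
tool_pos: [554.6, 339.1, 51.5]
orientation: [[0.213, 0.977, 0.001], [0.977, -0.213, 0.001], [0.001, 0.001, -1.0]]
contact_force: [0.3, 0.8, -1.2]
finger_gap: 63.3
grip_force: 65.9
```

Request:
move_arm:
  motion:
    - {"xyz": [0,0,0.006],"turn": [0,0,0],"jaw": 0.4}
    - {"xyz": [0,0,0.012],"turn": [0,0,0],"jaw": 0.4}
    - {"xyz": [0,0,0.016],"turn": [0,0,0],"jaw": 0.4}
    - {"xyz": [0,0,0.018],"turn": [0,0,0],"jaw": 0.4}
    - {"xyz": [0,0,0.018],"turn": [0,0,0],"jaw": 0.4}

```text
clock: 13.18
tool_pos: [554.3, 338.7, 46.9]
orientation: [[0.214, 0.977, 0.001], [0.977, -0.214, -0.0], [0.0, 0.001, -1.0]]
contact_force: [-2.1, -2.1, 2.5]
finger_gap: 63.1
grip_force: 66.3
```

Request:
move_arm:
  motion:
    - {"xyz": [0,0,0],"turn": [0,0,0],"jaw": 0.8}
    - {"xyz": [0,0,0],"turn": [0,0,0],"jaw": 0.86}
    - {"xyz": [0,0,0],"turn": [0,0,0],"jaw": 0.86}
    - {"xyz": [0,0,0],"turn": [0,0,0],"jaw": 0.86}
    - {"xyz": [0,0,-0.02],"turn": [0,0,0],"jaw": 0.86}
    - {"xyz": [0,0,-0.08],"turn": [0,0,0],"jaw": 0.86}
    - {"xyz": [0,0,-0.2],"turn": [0,0,0],"jaw": 0.86}
    - {"xyz": [0,0,-0.4],"turn": [0,0,0],"jaw": 0.86}
    - {"xyz": [0,0,-0.55],"turn": [0,0,0],"jaw": 0.86}
    - {"xyz": [0,0,-0.55],"turn": [0,0,0],"jaw": 0.86}
    - {"xyz": [0,0,-0.55],"turn": [0,0,0],"jaw": 0.86}

```text
clock: 14.55
tool_pos: [554.1, 338.8, 184.4]
orientation: [[0.214, 0.977, 0.001], [0.977, -0.214, 0.0], [0.0, 0.001, -1.0]]
contact_force: [-0.1, 0.4, -0.8]
finger_gap: 73.2
grip_force: 0.0
```

```bash
python3 -c "
from h import *
to(532.8,-153,184,1.353)
s=snap('side');t=snap('top')
A=cv2.resize(s['image'][200:420,40:300],None,fx=1.5,fy=1.5);B=cv2.resize(t['image'][100:320,70:330],None,fx=1.5,fy=1.5)
cv2.imwrite('pics/rel.png',np.hstack([A,B]))
for k in(s,t):
  for m in viewer.masks_of('black_roll',k):print(m['score'],m['extent'],atz(k,m['extent'][:2],42))"
```

```text
t 14.55 at [554.1 338.8 184.4] shift [-1.94e+00  3.37e-01  1.00e-03] turn [ 0.001 -0.001  0.003] gap 73.2 F [-0.1  0.4 -0.8]
0.58 [178.8, 354.4, 39.8, 44.4] [549.30353015 344.55756541  42.        ]
0.23 [324.5, 168.2, 53.0, 12.9] [ 536.36273695 -446.66877828   42.        ]
0.71 [141.6, 213.4, 27.0, 27.2] [550.51969255 329.6025557   42.        ]
```

View pics/rel.png

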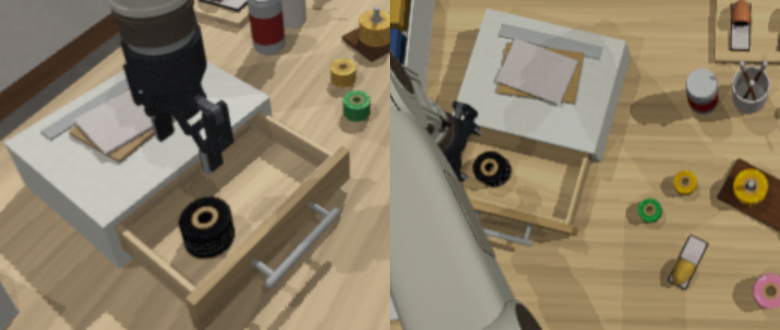

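Black lies flat in the left half of the drawer (side crop (207,225)), and gold is still on its post. My picture budget is used up, so I'll work from numbers. Going back for gold.

Request:
move_arm:
  motion:
    - {"xyz": [-0.2,0.03,0],"turn": [0,0,0],"jaw": 1}
    - {"xyz": [-0.4,0.06,0],"turn": [0,0,0],"jaw": 1}
    - {"xyz": [-0.6,0.1,0],"turn": [0,0,0],"jaw": 1}
    - {"xyz": [-0.8,0.14,0],"turn": [0,0,0],"jaw": 1}
    - {"xyz": [-1,0.17,0],"turn": [0,0,0],"jaw": 1}
    - {"xyz": [-1,0.17,0],"turn": [0,0,0],"jaw": 1}

```text
clock: 15.5
tool_pos: [541.5, 82.2, 183.2]
orientation: [[0.219, 0.976, -0.002], [0.976, -0.219, -0.001], [-0.001, -0.001, -1.0]]
contact_force: [-0.6, 0.0, -0.3]
finger_gap: 85.4
grip_force: 0.0
```

```bash
python3 -c "
from h import *
to(532.8,-153,184,1.353)"
```

```text
t 15.5 at [541.5  82.2 183.2] shift [-0.925  0.172 -0.002] turn [-0.002  0.002 -0.004] gap 85.4 F [-0.6  0.  -0.3]
```

Request:
move_arm:
  motion:
    - {"xyz": [-0.2,0.03,0],"turn": [0,0,0],"jaw": 1}
    - {"xyz": [-0.4,0.06,0],"turn": [0,0,0],"jaw": 1}
    - {"xyz": [-0.6,0.1,0],"turn": [0,0,0],"jaw": 1}
    - {"xyz": [-0.8,0.14,0],"turn": [0,0,0],"jaw": 1}
    - {"xyz": [-0.93,0.17,0],"turn": [0,0,0],"jaw": 1}
    - {"xyz": [-0.93,0.17,0.15],"turn": [0,0,0],"jaw": 1}
    - {"xyz": [-0.93,0.17,0.3],"turn": [0,0,0],"jaw": 1}
    - {"xyz": [-0.93,0.17,0.3],"turn": [0,0,0],"jaw": 1}
    - {"xyz": [-0.93,0.17,0.3],"turn": [0,0,0],"jaw": 1}

```text
clock: 16.62
tool_pos: [535.1, -150.2, 109.7]
orientation: [[0.213, 0.977, 0.001], [0.977, -0.213, -0.0], [0.0, 0.001, -1.0]]
contact_force: [-1.3, -0.6, -0.4]
finger_gap: 85.2
grip_force: 0.0
```

```bash
python3 -c "
from h import *
to(532.8,-153,35,1.353)
s=snap('side');p=(532.8,-153)
for m in viewer.masks_of('gold_roll',s):print(round(m['score'],2),np.round(m['extent'],1),atz(s,m['extent'][:2],30).round())"
```

```text
t 16.62 at [ 535.1 -150.2  109.7] shift [-0.013 -0.007  0.299] turn [ 0.002 -0.     0.005] gap 85.2 F [-1.3 -0.6 -0.4]
0.83 [362.2 229.6  23.1  26.3] [ 337. -187.   30.]
0.81 [291.  217.6  24.3  22.2] [ 535. -158.   30.]
0.67 [270.  245.2  19.3  24.2] [537. -25.  30.]
0.62 [278.9 268.5  20.1  23.3] [480.  44.  30.]
```

Request:
move_arm:
  motion:
    - {"xyz": [-0.013,-0.007,0.08],"turn": [0,0,0],"jaw": 1}
    - {"xyz": [-0.013,-0.007,0.17],"turn": [0,0,0],"jaw": 1}
    - {"xyz": [-0.013,-0.007,0.25],"turn": [0,0,0],"jaw": 1}
    - {"xyz": [-0.013,-0.007,0.3],"turn": [0,0,0],"jaw": 1}
    - {"xyz": [-0.013,-0.007,0.3],"turn": [0,0,0],"jaw": 1}
    - {"xyz": [-0.013,-0.007,0.3],"turn": [0,0,0],"jaw": 0.8}
    - {"xyz": [-0.013,-0.007,0.3],"turn": [0,0,0],"jaw": 0.4}
    - {"xyz": [-0.013,-0.007,0.3],"turn": [0,0,0],"jaw": 0.4}
    - {"xyz": [-0.013,-0.007,0.3],"turn": [0,0,0],"jaw": 0.4}
    - {"xyz": [-0.013,-0.007,0.3],"turn": [0,0,0],"jaw": 0.4}

```text
clock: 17.98
tool_pos: [533.2, -153.8, 35.6]
orientation: [[0.213, 0.977, 0.004], [0.977, -0.213, -0.001], [-0.0, 0.004, -1.0]]
contact_force: [-0.5, -0.3, 5.6]
finger_gap: 61.5
grip_force: 65.9
```

Request:
move_arm:
  motion:
    - {"xyz": [0,0,-0.02],"turn": [0,0,0],"jaw": 0.4}
    - {"xyz": [0,0,-0.05],"turn": [0,0,0],"jaw": 0.4}
    - {"xyz": [0,0,-0.1],"turn": [0,0,0],"jaw": 0.4}
    - {"xyz": [0,0,-0.18],"turn": [0,0,0],"jaw": 0.4}
    - {"xyz": [0,0,-0.27],"turn": [0,0,0],"jaw": 0.4}
    - {"xyz": [0,0,-0.36],"turn": [0,0,0],"jaw": 0.4}
    - {"xyz": [0,0,-0.46],"turn": [0,0,0],"jaw": 0.4}
    - {"xyz": [0,0,-0.56],"turn": [0,0,0],"jaw": 0.4}
    - {"xyz": [0,0,-0.6],"turn": [0,0,0],"jaw": 0.4}
    - {"xyz": [0,0,-0.6],"turn": [0,0,0],"jaw": 0.4}
    - {"xyz": [0,0,-0.6],"turn": [0,0,0],"jaw": 0.4}

```text
clock: 19.35
tool_pos: [531.1, -153.3, 182.8]
orientation: [[0.214, 0.977, -0.002], [0.977, -0.214, 0.001], [0.0, -0.002, -1.0]]
contact_force: [0.2, 0.9, -0.5]
finger_gap: 61.6
grip_force: 65.4
```

```bash
python3 -c "
from h import *
to(533.1,240.8,180,1.353)
s=snap('side');p=r.read_state()['tool_pos']
print('expected px',proj(s,[p-[0,0,5]]))
for m in viewer.masks_of('gold_roll',s):print(round(m['score'],2),np.round(m['extent'],1))
t=np.linspace(0,6.28,60);u=proj(s,[[p[0]+32*np.cos(q),p[1]+32*np.sin(q),z] for q in t for z in(p[2]-25.6,p[2]+14.4)])
print('exp extent',(u.min(0)+u.max(0))/2,np.ptp(u,axis=0))"
```

```text
t 19.35 at [ 531.1 -153.3  182.8] shift [ 1.542 -0.329  0.012] turn [-0.002 -0.     0.003] gap 61.6 F [ 0.2  0.9 -0.5]
expected px [[292.29179433 173.03106715]]
0.91 [278.4 270.8  18.1  22.6]
0.67 [292.6 171.8  27.2  22.7]
0.63 [270.2 246.1  18.2  22.8]
0.61 [363.  227.9  20.2  32. ]
exp extent [292.41227354 173.40938654] [24.93096898 25.72892621]
```

Gold is held where expected (mask at (292.6,171.8), predicted (292.4,173.4)). Carrying it.

Request:
move_arm:
  motion:
    - {"xyz": [0.08,-0.02,0],"turn": [0,0,0],"jaw": 0.4}
    - {"xyz": [0.2,-0.04,0],"turn": [0,0,0],"jaw": 0.4}
    - {"xyz": [0.36,-0.08,0],"turn": [0,0,0],"jaw": 0.4}
    - {"xyz": [0.54,-0.12,0],"turn": [0,0,0],"jaw": 0.4}
    - {"xyz": [0.72,-0.16,0],"turn": [0,0,0],"jaw": 0.4}
    - {"xyz": [0.88,-0.19,0],"turn": [0,0,0],"jaw": 0.4}
    - {"xyz": [0.96,-0.21,0],"turn": [0,0,0],"jaw": 0.4}
    - {"xyz": [1,-0.22,0],"turn": [0,0,0],"jaw": 0.4}
    - {"xyz": [1,-0.22,0],"turn": [0,0,0],"jaw": 0.4}

```text
clock: 20.58
tool_pos: [531.0, 103.2, 183.6]
orientation: [[0.212, 0.977, -0.0], [0.977, -0.212, -0.0], [-0.0, -0.0, -1.0]]
contact_force: [0.2, 0.9, -2.0]
finger_gap: 61.7
grip_force: 65.3
```

```bash
python3 -c "
from h import *
to(533.1,240.8,140,1.353)"
```

```text
t 20.57 at [531.  103.2 183.6] shift [ 0.54  -0.109  0.174] turn [-0.     0.     0.005] gap 61.7 F [ 0.2  0.9 -2. ]
```

Request:
move_arm:
  motion:
    - {"xyz": [0.1,-0.02,0],"turn": [0,0,0],"jaw": 0.4}
    - {"xyz": [0.24,-0.05,0],"turn": [0,0,0],"jaw": 0.4}
    - {"xyz": [0.4,-0.08,0],"turn": [0,0,0],"jaw": 0.4}
    - {"xyz": [0.5,-0.1,0.05],"turn": [0,0,0],"jaw": 0.4}
    - {"xyz": [0.54,-0.109,0.11],"turn": [0,0,0],"jaw": 0.4}
    - {"xyz": [0.54,-0.109,0.17],"turn": [0,0,0],"jaw": 0.4}
    - {"xyz": [0.54,-0.109,0.17],"turn": [0,0,0],"jaw": 0.4}
    - {"xyz": [0.54,-0.109,0.17],"turn": [0,0,0],"jaw": 0.4}

```text
clock: 21.58
tool_pos: [533.9, 239.1, 141.5]
orientation: [[0.215, 0.977, 0.0], [0.977, -0.215, -0.0], [-0.0, 0.0, -1.0]]
contact_force: [-0.3, -0.4, -0.8]
finger_gap: 61.4
grip_force: 65.4
```

```bash
python3 -c "
from h import *
to(533.1,240.8,52.5,1.353);to(533.1,240.8,47.3,1.353)
s=snap('side')
m=viewer.masks_of('drawer_floor',s);print([(x['score'],x['extent']) for x in m])
# check handle position via front top edge: unchanged?
for m in viewer.masks_of('black_roll',s):print(m['score'],m['extent'],atz(s,m['extent'][:2],42))"
```

```text
t 21.57 at [533.9 239.1 141.5] shift [ 0.006 -0.005  0.356] turn [0.001 0.    0.001] gap 61.4 F [-0.3 -0.4 -0.8]
t 21.57 at [533.9 239.1 141.5] shift [ 0.006 -0.005  0.377] turn [0.001 0.    0.001] gap 61.4 F [-0.3 -0.4 -0.8]
[(0.96, [194.8, 350.6, 155.0, 138.7]), (0.59, [158.2, 323.1, 228.1, 193.3])]
0.72 [180.4, 352.6, 34.1, 46.9] [548.90299508 340.11168912  42.        ]
```

Request:
move_arm:
  motion:
    - {"xyz": [0,0,0.06],"turn": [0,0,0],"jaw": 0.4}
    - {"xyz": [0,0,0.14],"turn": [0,0,0],"jaw": 0.4}
    - {"xyz": [0,0,0.22],"turn": [0,0,0],"jaw": 0.4}
    - {"xyz": [0,0,0.29],"turn": [0,0,0],"jaw": 0.4}
    - {"xyz": [0,0,0.33],"turn": [0,0,0],"jaw": 0.4}
    - {"xyz": [0,0,0.35],"turn": [0,0,0],"jaw": 0.4}
    - {"xyz": [0,0,0.358],"turn": [0,0,0],"jaw": 0.4}
    - {"xyz": [0,0,0.358],"turn": [0,0,0],"jaw": 0.4}
    - {"xyz": [0,0,0.358],"turn": [0,0,0],"jaw": 0.4}

```text
clock: 22.85
tool_pos: [534.1, 240.4, 52.5]
orientation: [[0.214, 0.977, 0.001], [0.977, -0.214, 0.0], [0.001, 0.001, -1.0]]
contact_force: [0.3, -0.4, -1.3]
finger_gap: 61.7
grip_force: 65.4
```

Request:
move_arm:
  motion:
    - {"xyz": [0,0,0.008],"turn": [0,0,0],"jaw": 0.4}
    - {"xyz": [0,0,0.014],"turn": [0,0,0],"jaw": 0.4}
    - {"xyz": [0,0,0.018],"turn": [0,0,0],"jaw": 0.4}
    - {"xyz": [0,0,0.02],"turn": [0,0,0],"jaw": 0.4}
    - {"xyz": [0,0,0.02],"turn": [0,0,0],"jaw": 0.4}

```text
clock: 23.48
tool_pos: [534.1, 240.1, 47.6]
orientation: [[0.214, 0.977, 0.002], [0.977, -0.214, -0.0], [0.0, 0.002, -1.0]]
contact_force: [-2.2, -2.0, 5.4]
finger_gap: 61.6
grip_force: 65.9
```

Request:
move_arm:
  motion:
    - {"xyz": [0,0,0],"turn": [0,0,0],"jaw": 0.8}
    - {"xyz": [0,0,0],"turn": [0,0,0],"jaw": 0.86}
    - {"xyz": [0,0,0],"turn": [0,0,0],"jaw": 0.86}
    - {"xyz": [0,0,0],"turn": [0,0,0],"jaw": 0.86}
    - {"xyz": [0,0,-0.02],"turn": [0,0,0],"jaw": 0.86}
    - {"xyz": [0,0,-0.08],"turn": [0,0,0],"jaw": 0.86}
    - {"xyz": [0,0,-0.2],"turn": [0,0,0],"jaw": 0.86}
    - {"xyz": [0,0,-0.4],"turn": [0,0,0],"jaw": 0.86}
    - {"xyz": [0,0,-0.55],"turn": [0,0,0],"jaw": 0.86}
    - {"xyz": [0,0,-0.55],"turn": [0,0,0],"jaw": 0.86}
    - {"xyz": [0,0,-0.55],"turn": [0,0,0],"jaw": 0.86}

```text
clock: 24.85
tool_pos: [533.5, 240.2, 184.7]
orientation: [[0.214, 0.977, 0.001], [0.977, -0.214, 0.0], [0.0, 0.001, -1.0]]
contact_force: [-0.2, 0.2, -0.3]
finger_gap: 73.4
grip_force: 0.0
```

```bash
python3 -c "
from h import *
to(380,326,184,1.353)
s=snap('side');t=snap('top')
for n in('black_roll','gold_roll'):
 for k in(s,t):
  for m in viewer.masks_of(n,k):print(n,round(m['score'],2),np.round(m['extent'],1),atz(k,m['extent'][:2],42).round(1))"
```

```text
t 24.85 at [533.5 240.2 184.7] shift [ 0.204 -0.673  0.002] turn [ 0.001 -0.     0.003] gap 73.4 F [-0.2  0.2 -0.3]
black_roll 0.58 [177.8 355.   38.1  43.4] [550.2 346.4  42. ]
black_roll 0.25 [265.6 274.5  19.8  35.7] [386.5 -32.   42. ]
gold_roll 0.74 [213.8 317.9  34.6  33.9] [535.7 244.1  42. ]
gold_roll 0.61 [363.4 230.2  20.8  31.3] [ 330.7 -169.5   42. ]
gold_roll 0.58 [270.7 247.6  16.   22.6] [524.6  -4.5  42. ]
gold_roll 0.54 [279.  271.4  18.7  25.9] [470.1  64.8  42. ]
gold_roll 0.96 [323.1 293.2  26.   25.1] [ 339.2 -193.2   42. ]
gold_roll 0.95 [172.6 222.1  26.5  22.4] [527.7 238.4  42. ]
gold_roll 0.69 [269.3 221.7  12.4  15.2] [536.2 -37.3  42. ]
gold_roll 0.5 [241.8 239.9  15.3  14.8] [482.   38.6  42. ]
```

Both rolls are in the drawer where I set them. Moving in front of the handle with the jaws closed.

Request:
move_arm:
  motion:
    - {"xyz": [0.05,-0.18,0],"turn": [0,0,0],"jaw": 0.4}
    - {"xyz": [0.1,-0.36,0],"turn": [0,0,0],"jaw": 0}
    - {"xyz": [0.15,-0.54,0],"turn": [0,0,0],"jaw": 0}
    - {"xyz": [0.2,-0.68,0],"turn": [0,0,0],"jaw": 0}
    - {"xyz": [0.2,-0.68,0],"turn": [0,0,0],"jaw": 0}
    - {"xyz": [0.2,-0.68,0.18],"turn": [0,0,0],"jaw": 0}
    - {"xyz": [0.2,-0.68,0.36],"turn": [0,0,0],"jaw": 0}
    - {"xyz": [0.2,-0.68,0.5],"turn": [0,0,0],"jaw": 0}
    - {"xyz": [0.2,-0.68,0.56],"turn": [0,0,0],"jaw": 0}
    - {"xyz": [0.2,-0.68,0.56],"turn": [0,0,0],"jaw": 0}
    - {"xyz": [0.2,-0.68,0.56],"turn": [0,0,0],"jaw": 0}

```text
clock: 26.52
tool_pos: [379.5, 326.1, 45.6]
orientation: [[0.214, 0.977, 0.002], [0.977, -0.214, 0.002], [0.002, 0.002, -1.0]]
contact_force: [-1.2, -0.6, 1.1]
finger_gap: -0.3
grip_force: 0.0
```

```bash
python3 -c "
from h import *
c,s=np.cos(PSI),np.sin(PSI)
f=lambda X:to(711.8+c*X,252.5+s*X,45,1.353)
f(-305);f(-174)"
```

```text
t 26.52 at [379.5 326.1  45.6] shift [-0.001  0.141  0.003] turn [ 0.003 -0.003  0.003] gap -0.3 F [-1.2 -0.6  1.1]
t 26.52 at [379.5 326.1  45.6] shift [-0.002  0.665  0.004] turn [ 0.003 -0.003  0.003] gap -0.3 F [-1.2 -0.6  1.1]
```

Pushing along tool +y, smoothly (about 60 mm/s) so that the rolls don't slide.

Request:
move_arm:
  motion:
    - {"xyz": [0,0.04,0],"turn": [0,0,0],"jaw": 0}
    - {"xyz": [0,0.08,0],"turn": [0,0,0],"jaw": 0}
    - {"xyz": [0,0.1,0],"turn": [0,0,0],"jaw": 0}
    - {"xyz": [0,0.12,0],"turn": [0,0,0],"jaw": 0}
    - {"xyz": [0,0.14,0],"turn": [0,0,0],"jaw": 0}
    - {"xyz": [0,0.16,0],"turn": [0,0,0],"jaw": 0}
    - {"xyz": [0,0.19,0],"turn": [0,0,0],"jaw": 0}
    - {"xyz": [0,0.22,0],"turn": [0,0,0],"jaw": 0}
    - {"xyz": [0,0.25,0],"turn": [0,0,0],"jaw": 0}
    - {"xyz": [0,0.28,0],"turn": [0,0,0],"jaw": 0}
    - {"xyz": [0,0.31,0],"turn": [0,0,0],"jaw": 0}
    - {"xyz": [0,0.34,0],"turn": [0,0,0],"jaw": 0}
    - {"xyz": [0,0.37,0],"turn": [0,0,0],"jaw": 0}
    - {"xyz": [0,0.4,0],"turn": [0,0,0],"jaw": 0}

```text
clock: 28.28
tool_pos: [476.4, 303.8, 44.3]
orientation: [[0.214, 0.977, 0.0], [0.977, -0.214, -0.0], [-0.0, 0.0, -1.0]]
contact_force: [-1.0, 0.1, -0.5]
finger_gap: 0.0
grip_force: 0.6
```

Request:
move_arm:
  motion:
    - {"xyz": [0,0.03,0],"turn": [0,0,0],"jaw": 0}
    - {"xyz": [0,0.06,0],"turn": [0,0,0],"jaw": 0}
    - {"xyz": [0,0.09,0],"turn": [0,0,0],"jaw": 0}
    - {"xyz": [0,0.12,0],"turn": [0,0,0],"jaw": 0}
    - {"xyz": [0,0.15,0],"turn": [0,0,0],"jaw": 0}
    - {"xyz": [0,0.18,0],"turn": [0,0,0],"jaw": 0}
    - {"xyz": [0,0.2,0],"turn": [0,0,0],"jaw": 0}
    - {"xyz": [0,0.22,0],"turn": [0,0,0],"jaw": 0}

```text
clock: 29.28
tool_pos: [530.1, 292.3, 44.4]
orientation: [[0.213, 0.977, 0.0], [0.977, -0.213, 0.0], [0.0, 0.0, -1.0]]
contact_force: [-2.2, 0.1, -0.9]
finger_gap: 0.2
grip_force: 0.6
```

```bash
python3 -c "
from h import *
c,s=np.cos(PSI),np.sin(PSI)
p=r.read_state()['tool_pos'][:2]-[711.8,252.5];print(c*p[0]+s*p[1],-s*p[0]+c*p[1])
f=lambda X:to(711.8+c*X,252.5+s*X,45,1.353)
f(-174)
t=snap('top')
for n in('drawer_floor','cabinet_drawer0_handle','gold_roll','black_roll'):
 print(n,[(round(m['score'],2),np.round(m['extent'],1)) for m in viewer.masks_of(n,t)])"
```

```text
-186.02317620090324 -0.3838617242774518
t 29.27 at [530.1 292.3  44.4] shift [ 0.001  0.048 -0.002] turn [ 0.001 -0.     0.003] gap 0.2 F [-2.2  0.1 -0.9]
drawer_floor [(0.79, array([170.6, 203.8,  68.9,  39.4]))]
cabinet_drawer0_handle [(0.61, array([172.1, 203.5,  73. ,  33.6]))]
gold_roll [(0.79, array([268.1, 221.4,  13.2,  14.8])), (0.74, array([326.1, 294. ,  24.5,  23.4])), (0.51, array([242.7, 241.7,  11.8,  17.5]))]
black_roll []
```

Request:
move_arm:
  motion:
    - {"xyz": [0,0.015,0],"turn": [0,0,0],"jaw": 0}
    - {"xyz": [0,0.03,0],"turn": [0,0,0],"jaw": 0}
    - {"xyz": [0,0.04,0],"turn": [0,0,0],"jaw": 0}
    - {"xyz": [0,0.045,0],"turn": [0,0,0],"jaw": 0}
    - {"xyz": [0,0.045,0],"turn": [0,0,0],"jaw": 0}

```text
clock: 30.15
tool_pos: [541.1, 289.8, 44.4]
orientation: [[0.214, 0.977, 0.001], [0.977, -0.214, -0.0], [0.0, 0.001, -1.0]]
contact_force: [-0.6, -0.3, -0.6]
finger_gap: -0.1
grip_force: 0.0
```

Request:
move_arm:
  motion:
    - {"xyz": [0,0.01,0],"turn": [0,0,0],"jaw": 0}
    - {"xyz": [0,0.016,0],"turn": [0,0,0],"jaw": 0}
    - {"xyz": [0,0.016,0],"turn": [0,0,0],"jaw": 0}

```text
clock: 30.52
tool_pos: [543.9, 289.1, 44.3]
orientation: [[0.213, 0.977, -0.001], [0.977, -0.213, 0.0], [-0.0, -0.001, -1.0]]
contact_force: [-3.4, -0.3, 1.9]
finger_gap: -0.0
grip_force: 1.9
```

Request:
move_arm:
  motion:
    - {"xyz": [0,0.008,0],"turn": [0,0,0],"jaw": 0}
    - {"xyz": [0,0.012,0],"turn": [0,0,0],"jaw": 0}
    - {"xyz": [0,0.012,0],"turn": [0,0,0],"jaw": 0}

```text
clock: 30.9
tool_pos: [544.1, 289.0, 44.2]
orientation: [[0.212, 0.977, -0.006], [0.977, -0.212, 0.001], [-0.001, -0.006, -1.0]]
contact_force: [-10.4, 2.3, 6.7]
finger_gap: -0.1
grip_force: 5.5
```

The stop is reached: no advance, 10 N, and TCP at cabinet x ≈ −172 against −174 expected. Backing off.

Request:
move_arm:
  motion:
    - {"xyz": [0,-0.02,0],"turn": [0,0,0],"jaw": 0}
    - {"xyz": [0,-0.08,0],"turn": [0,0,0],"jaw": 0}
    - {"xyz": [0,-0.2,0],"turn": [0,0,0],"jaw": 0}
    - {"xyz": [0,-0.36,0],"turn": [0,0,0],"jaw": 0}
    - {"xyz": [0,-0.45,-0.15],"turn": [0,0,0],"jaw": 0}
    - {"xyz": [0,-0.45,-0.4],"turn": [0,0,0],"jaw": 0}
    - {"xyz": [0,-0.45,-0.6],"turn": [0,0,0],"jaw": 0}
    - {"xyz": [0,-0.45,-0.6],"turn": [0,0,0],"jaw": 0}
    - {"xyz": [0,-0.45,-0.6],"turn": [0,0,0],"jaw": 0}
    - {"xyz": [0,-0.45,-0.6],"turn": [0,0,0],"jaw": 0}

```text
clock: 32.15
tool_pos: [436.6, 311.7, 192.5]
orientation: [[0.214, 0.977, -0.002], [0.977, -0.214, -0.002], [-0.003, -0.002, -1.0]]
contact_force: [0.6, 0.4, -0.4]
finger_gap: -0.5
grip_force: 0.0
```

```bash
python3 -c "
from h import *
s=snap('side');t=snap('top')
T=[711.8,252.5];c,q=np.cos(PSI),np.sin(PSI)
W=lambda X,Y,Z:[T[0]+c*X-q*Y,T[1]+q*X+c*Y,Z]
for k in(s,t):
 print('exp shut handle/front px',proj(k,[W(-155,-60,47),W(-155,60,47),W(-120,-140,72),W(-120,140,72)]).round(1).tolist())
 for n in('cabinet_drawer0_handle','blue_roll','drawer_floor'):print(n,[(round(m['score'],2),np.round(m['extent'],1).tolist()) for m in viewer.masks_of(n,k)])
# steel bar row check in the side view: bright ridge along normals at several y
for Y in(-40,-20,0,20,40):
 best=[proj(s,[W(X,Y,47)])[0] for X in range(-185,-130,3)]
 print(Y,[int(s['image'][int(v+.5),int(u+.5)].mean()) for u,v in best])
print(r.read_state()['contact_force'])"
```

```text
exp shut handle/front px [[213.0, 308.7], [167.9, 348.3], [226.1, 271.5], [116.6, 360.7]]
cabinet_drawer0_handle [(0.75, [166.1, 328.9, 109.3, 99.7])]
blue_roll [(0.78, [329.5, 198.2, 23.3, 26.7])]
drawer_floor [(0.55, [166.4, 328.7, 110.9, 101.8])]
exp shut handle/front px [[176.5, 215.0], [136.6, 205.1], [205.3, 208.3], [110.9, 185.0]]
cabinet_drawer0_handle [(0.74, [160.9, 200.1, 96.7, 36.3]), (0.29, [435.3, 219.4, 24.0, 55.1])]
blue_roll [(0.64, [357.9, 250.4, 24.2, 24.9])]
drawer_floor [(0.68, [160.7, 199.8, 94.0, 32.3])]
-40 [139, 137, 132, 112, 82, 82, 82, 82, 79, 77, 86, 122, 149, 140, 83, 70, 72, 69, 68]
-20 [157, 161, 153, 108, 82, 81, 81, 81, 81, 74, 87, 123, 138, 140, 88, 80, 68, 69, 68]
0 [173, 169, 166, 155, 100, 95, 93, 84, 80, 78, 103, 121, 158, 122, 98, 73, 68, 69, 71]
20 [167, 164, 153, 147, 96, 95, 88, 75, 76, 76, 102, 137, 149, 148, 101, 74, 74, 67, 65]
40 [167, 167, 164, 161, 96, 92, 80, 74, 75, 78, 102, 137, 148, 148, 103, 80, 69, 68, 63]
[-0.84383934  1.03745408  0.1793277 ]
```

The handle bar shows at or inside its shut position, and the blue roll hasn't moved. Handing in.

```bash
python3 -c "
from workcell import r
print(r.close_job())"
```

```text
the job is handed in; nothing more can be done
None
```

The black and gold rolls lie side by side in the drawer, the drawer is pushed to its stop, the blue roll still shows on its post where it was, and the job is handed in at about 32 s; no verdict was returned, and I did not re-measure the other bystanders at the end.

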